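Park the turntable's index plunger

TASK

Free the round specimen-dish turntable so it can be turned by hand: pull its sprung T-handle plunger straight up out of its slot, twist it about 70 degrees clockwise (seen from above) and let it down so that it stays raised in the rest notch. Leave the identical plunger of the rectangular tilting board engaged as it is.

Things in the scene. Friction and masses are not known exactly. Their poses are not given: they have to be found in the camera images.
- turntable_handle (a point): Grip point of the turntable plunger's black T-handle: upright bar 44 mm long (point x, level), 12 thick (point y), 20 tall, on the vertical plunger axis, 8 mm below the bar's top; turns and rises with it. Pinch across the 12 mm. Starts about 82 mm above the table, 32 over the rim of the slotted collar (47 mm across) below. Round turntable (200 mm, dishes to 45 mm high) centred 125 mm along point +x.
- turntable_pull (a joint): Lift of the turntable's plunger, m, up positive. 0 = engaged, its cross pin down in the collar's slot; from 0.014 the pin clears the ridge between slot and rest notch; 0.026 = upper stop: pull about 0.020. A spring pulls it down with 5 N at 0, 8 N at 0.020, so unheld it falls back unless in the notch, where it reads 0.010 (on top of the ridge 0.014).
- turntable_twist (a joint): Twist of the turntable's T-handle about the vertical, rad, growing clockwise seen from above. 0 = engaged; down in the slot it has only a few degrees of play. Raised it turns easily to a stop at 1.50. Ridge at about 0.2 to 0.8; the rest notch is a broad ledge from there to the stop: aim at 1.2 (70 degrees), then let it down.
- tilt_pull (a joint): Lift, m, of the identical plunger on the other stand, which carries a tilted rectangular white board (165 by 140 mm, up to 80 mm high). 0 = engaged; leave it so. The two stands are bolted down and may change places.

How it is judged:
At the end, for the whole second after the job is handed in: The turntable's plunger rests in its notch by itself: lifted between 8 and 12.5 mm and twisted clockwise by more than 0.75 rad, the tilting board's plunger is still engaged (lifted less than 2 mm) (value of joint turntable_pull between 0.008 and 0.0125 m and value of joint turntable_twist above 0.75 rad and value of joint tilt_pull below 0.002 m); the robot touches nothing.
It fails at once if The tilting board's plunger is pulled out (lifted more than 5 mm) (value of joint tilt_pull above 0.005 m).
It also fails if it takes over 35 s, if anything falls off the work surface, if the arm or the gripper's body presses on something with over 40 N, if the wrist force passes 120 N, or if a joint passes its speed limit or range.

ROBOT

A 6-joint arm with a two-finger parallel gripper is mounted at the origin on the work surface. World frame = base frame: x ahead of the robot, y to its left, z up, the work surface at z = 0. Lengths are in m, angles in rad, forces in N, time in s.
With the tool pointing down it reaches from about 0.275 to 0.775 m from the base axis. Payload 14.6 kg.
Tool frame: the origin (TCP) lies at the centre of the arm's flange, where the gripper is bolted on; the fingertips stand 173 mm ahead of it and the grasp point (between the pads) lies 155 mm ahead of it; z points along the fingers, x is the direction in which the jaws open and shut, and the axes are right-handed (so a half turn about z gives the same grasp; the last joint's range is limited). The gripper opens to 85 mm and grips with 20 to 120 N. Pads are 22 mm wide; open, the fingers measure 114 mm over their backs; the gripper's body (76 mm by 85 mm) begins 54 mm behind the grasp point. The pads swing forward as they close: fully open they stand 13 mm farther back than shut.
Start: joints at [-1.489, 0.263, -0.048, 1.259, 0, 1.415], TCP at [0.123, -0.51, 0.405] pointing down, gripper open.
Joint ranges: [-2.65, 2.65], [-0.89, 1.7], [-1.18, 1.37], [-2.13, 2.11], [-1.35, 1.29], [-3.14, 3.14]. Speed limits (rad/s): [1.89, 1.89, 2.57, 2.79, 3.14, 3.14].

INTERFACE

Orientations are given as [roll, pitch, yaw] about the fixed x, y, z axes, in that order (R = Rz(yaw) Ry(pitch) Rx(roll)).
In Python, from bench import move_to, move_linear, movej, let_go, gripper_close, dwell, ik, read_state, camera, calibration, MotionError, hand_in gives the robot as it stands. The module is installed in compiled form; this text tells all that it offers. Calls block until the motion is done:
- move_to(position, orientation): joint-space move of the TCP to a pose.
- move_linear(position, attitude=None, rate=0.15): straight line of the TCP; attitude=None keeps the orientation; rate is the mean speed in m/s.
- movej(angles): joint-space move.
- let_go() and gripper_close(): open the fingers fully, or close them until they stop; the grip force is fixed at half the most.
- dwell(seconds).
- ik(position, orientation): joint angles nearest the present ones, or None.
- read_state(): the state.
- camera(name): name is "scene" or "top"; returns the picture (384x512x3 uint8, red, green, blue); there is no depth.
- calibration(name): a dict with "intrinsics" (3x3 intrinsics, pixels), "k1" (the pictures are not rectified: a ray, as slopes to the right and down, at radius r is drawn at 1 + k1 r^2 times it, then the intrinsics apply), "view" (4x4, takes a point from world to camera coordinates). Camera axes: x right, y down, z forward; pixel columns grow to the right and rows downward; lengths in m; the calibration is good to about 2 mm. A picture is of the moment at which its call begins. calibration takes no time and is no camera call.
A pose or a line that the arm cannot do raises MotionError and nothing moves.
- hand_in(): hands the job in, once; it reports no verdict.
The state is a dict: "time": time; "joint_positions": joint angles; "qd": joint speeds; "joint_torque": joint torques, N m; "ee_pos": TCP position; "ee_rot": TCP orientation; "contact_force": force on the tool from outside, world axes, zero at the start; "torque": the same for the moment, N m; "opening": finger opening in m.
Only numpy, scipy, OpenCV 4.12 (cv2) and the standard library are available. Lean on these libraries where they do the work, as an engineer would, in place of code of your own. Each camera call takes 0.05 s, during which the arm holds its last target.

## Working session

There is one attempt and no reset: what is moved stays moved. The work goes in short steps, each a Python script; the robot and the scene stay as the last script left them, time stands still between calls to the robot, and variables do not carry over. Pictures are saved under pics/ and viewed, and the job is handed in when it is done.

```bash
mkdir -p pics; ls
python3 - <<'E'
from bench import *
import cv2, numpy as np
s=read_state(); print(s)
for n in("scene","top"):
    im=camera(n); cv2.imwrite(f"pics/{n}0.png",im[:,:,::-1]); c=calibration(n); print(n,c)
E
```

```text
pics
{'time': 0.0, 'joint_positions': array([-1.48927479e+00,  2.63532386e-01, -4.89360423e-02,  1.25943574e+00,
       -1.38546933e-06,  1.41551513e+00]), 'qd': array([-1.69073628e-03,  9.90638383e-06, -1.11690248e-03,  2.23313190e-03,
       -4.18522209e-04,  1.38921936e-03]), 'joint_torque': array([ 2.82262969e-03, -6.37606144e+01,  3.84563541e+01,  1.37153667e-02,
       -2.89640968e-05, -1.37799958e-05]), 'ee_pos': array([ 0.12315898, -0.5102477 ,  0.40422043]), 'ee_rot': array([-3.14142269e+00,  1.09472279e-03, -1.33399350e+00]), 'contact_force': array([-0.01725803,  0.3736603 ,  0.40097794]), 'torque': array([0.06189915, 0.03318534, 0.02522397]), 'opening': 0.08533732008500784}
scene {'intrinsics': array([[386.36977332,   0.        , 255.22916211],
       [  0.        , 386.36977332, 190.61610736],
       [  0.        ,   0.        ,   1.        ]]), 'k1': -0.06207620680663628, 'view': array([[-0.11671882,  0.99307155,  0.01362375,  0.04823979],
       [ 0.85073053,  0.10704853, -0.51458544, -0.40183604],
       [-0.51247856, -0.04847166, -0.85733087,  1.12435633],
       [ 0.        ,  0.        ,  0.        ,  1.        ]])}
top {'intrinsics': array([[382.26158761,   0.        , 252.31930826],
       [  0.        , 382.26158761, 189.27027447],
       [  0.        ,   0.        ,   1.        ]]), 'k1': 0.010111307963131436, 'view': array([[ 0.00909269, -0.99962284, -0.02591347,  0.0144316 ],
       [-0.98924022, -0.00520807, -0.1462076 ,  0.52199375],
       [ 0.14601749,  0.02696407, -0.98891447,  0.83346408],
       [ 0.        ,  0.        ,  0.        ,  1.        ]])}
```

View pics/scene0.png

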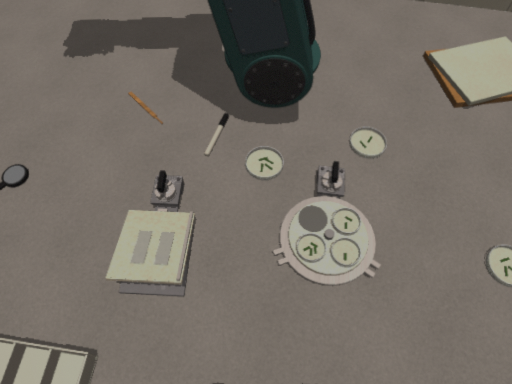

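View pics/top0.png

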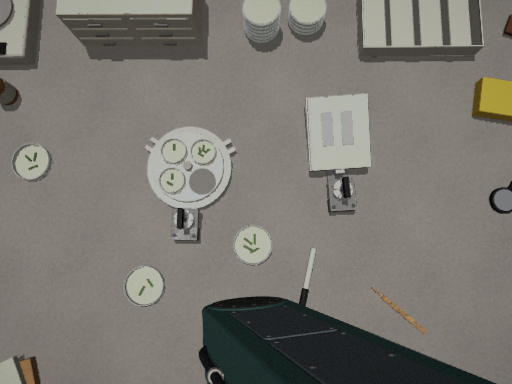

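The scene view shows the round turntable at about (327,238), with its plunger at (333,178). The top view has them at (190,167) and (182,220). The board's plunger is at (163,185) in the scene view and (345,188) in the top view. I'll zoom in next.

```bash
cat > h.py <<'E'
import numpy as np, cv2
from bench import calibration
def project(n,P):
    c=calibration(n); P=np.atleast_2d(P); q=(c['view'][:3,:3]@P.T).T+c['view'][:3,3]
    s=q[:,:2]/q[:,2:]; s=s*(1+c['k1']*(s**2).sum(1,keepdims=True)); K=c['intrinsics']
    return s@K[:2,:2].T+K[:2,2]
def ray(n,uv):
    c=calibration(n); K=c['intrinsics']; d=(np.array(uv,float)-K[:2,2])/np.array([K[0,0],K[1,1]])
    s=d.copy()
    for _ in range(20): s=d/(1+c['k1']*(s@s))
    R=c['view'][:3,:3]; o=-R.T@c['view'][:3,3]; v=R.T@np.array([s[0],s[1],1]); return o,v/np.linalg.norm(v)
def plane(n,uv,z):
    o,v=ray(n,uv); return o+v*(z-o[2])/v[2]
def tri(a,b):
    o1,v1=ray("scene",a);o2,v2=ray("top",b)
    t=np.linalg.lstsq(np.c_[v1,-v2],o2-o1,rcond=None)[0]
    p,q=o1+v1*t[0],o2+v2*t[1]; return (p+q)/2,np.linalg.norm(p-q)
E
python3 - <<'E'
import cv2,numpy as np
a=cv2.imread("pics/scene0.png")[155:205,305:365]; b=cv2.imread("pics/top0.png")[198:248,155:215]
cv2.imwrite("pics/z0.png",np.hstack([cv2.resize(x,None,fx=6.5,fy=6.5,interpolation=cv2.INTER_NEAREST) for x in(a,b)]))
for n,f,(x0,y0,x1,y1) in(("scene","pics/scene0.png",(315,155,355,200)),("top","pics/top0.png",(160,200,210,245))):
    im=cv2.imread(f); g=im.max(2)
    for th in (20,30,40):
        m=np.zeros_like(g); m[y0:y1,x0:x1]=(g[y0:y1,x0:x1]<th)
        k,l,st,c=cv2.connectedComponentsWithStats(m)
        for i in range(1,k):
            if st[i,4]>15: print(n,th,st[i],c[i])
E
```

```text
scene 30 [332 163   5  19  71] [334.14084507 173.01408451]
scene 40 [331 162   7  21 102] [334.39215686 172.31372549]
top 20 [182 214   2  13  16] [182.1875 219.6875]
top 30 [181 209   3  19  31] [182.32258065 217.22580645]
top 40 [181 209   4  19  42] [182.14285714 217.92857143]
```

View pics/z0.png

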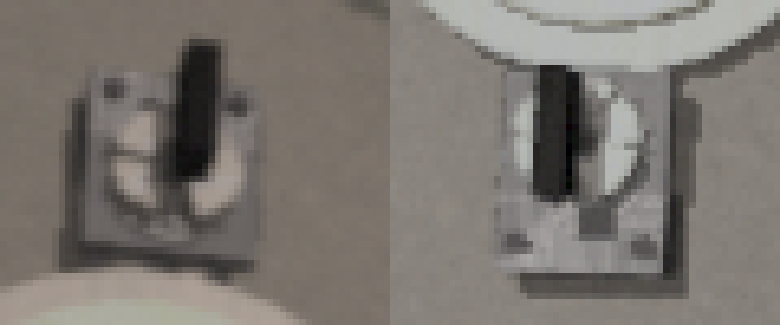

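Run:
```python
import cv2,numpy as np
from h import *
np.set_printoptions(precision=4,suppress=True)
for n in("scene","top"): print(n,"cam",ray(n,(256,192))[0])
C={}
for n,f,(x0,y0,x1,y1) in(("scene","pics/scene0.png",(326,158,344,184)),("top","pics/top0.png",(175,205,188,231))):
    im=cv2.imread(f); m=np.zeros(im.shape[:2],np.uint8); m[y0:y1,x0:x1]=im[y0:y1,x0:x1].max(2)<55
    k,l,st,c=cv2.connectedComponentsWithStats(m); i=1+st[1:,4].argmax(); print(n,st[i],c[i])
    cs,_=cv2.findContours((l==i).astype(np.uint8),cv2.RETR_EXTERNAL,cv2.CHAIN_APPROX_NONE); print(cv2.minAreaRect(cs[0]))
    C[n]=c[i]; print("on z=.085",plane(n,c[i],.085))
print(tri(C["scene"],C["top"]))
# collar disc (top view) and turntable ellipse
print("collar top", plane("top",(184.4,219.5),.05), "scene", plane("scene",(305+180/6.5,155+155/6.5),.05))
for n,c in(("scene",(327,238)),("top",(190,167))): print("tt",n,plane(n,c,.03))
```

```text
scene cam [0.9237 0.0496 0.7565]
top cam [ 0.3945 -0.0053  0.9009]
scene [330 162   8  22 124] [334.121  172.6935]
((333.5, 172.5), (21.0, 7.0), 90.0)
on z=.085 [0.4581 0.1708 0.085 ]
top [177 208   9  21 131] [180.4351 218.0382]
((181.1620635986328, 218.05517578125), (7.9723663330078125, 20.01396369934082), 4.763641834259033)
on z=.085 [0.4519 0.1705 0.085 ]
(array([0.4524, 0.1723, 0.0769]), np.float64(4.0238093373703805e-05))
collar top [0.4511 0.1691 0.05  ] scene [0.4504 0.1741 0.05  ]
tt scene [0.5838 0.1681 0.03  ]
tt top [0.5749 0.1643 0.03  ]
```

The handle triangulates to (0.452, 0.172, 0.077) with a ray gap of 0.04 mm. That fits the expected bar-centre height of about 0.080. I'll refine the heading from the turntable rim and check the wrist range.

Run:
```python
import cv2,numpy as np
from h import *
from bench import ik
np.set_printoptions(precision=4,suppress=True)
for n,(x0,y0,x1,y1) in(("scene",(262,180,392,292)),("top",(135,118,245,212))):
    im=cv2.imread(f"pics/{n}0.png"); m=np.zeros(im.shape[:2],np.uint8); m[y0:y1,x0:x1]=(im[y0:y1,x0:x1].min(2)>140)*255
    m=cv2.morphologyEx(m,cv2.MORPH_OPEN,cv2.getStructuringElement(cv2.MORPH_ELLIPSE,(13,13)))
    cs,_=cv2.findContours(m,cv2.RETR_EXTERNAL,cv2.CHAIN_APPROX_NONE); c=cv2.convexHull(max(cs,key=cv2.contourArea))
    for z in(.02,.03):
        P=np.array([plane(n,p[0],z)[:2] for p in c]); (cx,cy),r=cv2.minEnclosingCircle((P*1000).astype(np.float32))
        print(n,z,cx,cy,r, "ellipse",cv2.fitEllipse((P*1000).astype(np.float32)))
p=np.array([.452,.1715,.237])
for y in(np.pi/2,-np.pi/2):
    for d in(0,-1.3):
        for dz in(0,.1): print(y,d,dz,ik(p+[0,0,dz],[np.pi,0,y-.04+d]))
```

```text
scene 0.02 564.5206298828125 248.39373779296875 30.258541107177734 ellipse ((565.9052734375, 248.2928009033203), (43.39303970336914, 60.11320495605469), 87.83496856689453)
scene 0.03 569.3973388671875 245.69473266601562 29.84770965576172 ellipse ((570.7631225585938, 245.5951690673828), (42.80387496948242, 59.29700469970703), 87.8349838256836)
top 0.02 582.8226318359375 231.70474243164062 43.92911911010742 ellipse ((586.2069091796875, 235.7805633544922), (66.28765106201172, 85.45072174072266), 43.187522888183594)
top 0.03 580.685302734375 229.01397705078125 43.43045425415039 ellipse ((584.03125, 233.0435333251953), (65.5351791381836, 84.48070526123047), 43.187564849853516)
1.5707963267948966 0 0 [ 0.1939  0.3121 -0.47    0.7886  0.      0.2339]
1.5707963267948966 0 0.1 [ 0.1939  0.2252 -0.2899  1.0557  0.      0.2339]
1.5707963267948966 -1.3 0 [ 0.1939  0.3121 -0.47    0.7886  0.      1.5339]
1.5707963267948966 -1.3 0.1 [ 0.1939  0.2252 -0.2899  1.0557  0.      1.5339]
-1.5707963267948966 0 0 [ 0.1939  0.3121 -0.47    0.7886  0.     -2.9077]
-1.5707963267948966 0 0.1 [ 0.1939  0.2252 -0.2899  1.0557  0.     -2.9077]
-1.5707963267948966 -1.3 0 [ 0.1939  0.3121 -0.47    0.7886  0.     -1.6077]
-1.5707963267948966 -1.3 0.1 [ 0.1939  0.2252 -0.2899  1.0557  0.     -1.6077]
```

The rim mask broke into fragments (radii of 30–44 mm instead of 100), so I'll loosen the threshold.

Run:
```python
import cv2,numpy as np
from h import *
np.set_printoptions(precision=4,suppress=True)
for n,(x0,y0,x1,y1) in(("scene",(262,195,392,292)),("top",(135,118,245,209))):
    im=cv2.imread(f"pics/{n}0.png"); g=im.min(2)
    print(n,"centre/rim/bg",g[240,285] if n=="scene" else g[165,150], g[300,340] if n=="scene" else g[100,190])
    m=np.zeros(g.shape,np.uint8); t,_=cv2.threshold(g[y0:y1,x0:x1],0,255,cv2.THRESH_OTSU); t*=.97
    m[y0:y1,x0:x1]=(g[y0:y1,x0:x1]>t)*255
    m=cv2.morphologyEx(m,cv2.MORPH_CLOSE,np.ones((5,5)))
    cs,_=cv2.findContours(m,cv2.RETR_EXTERNAL,cv2.CHAIN_APPROX_NONE); f=np.zeros_like(m); cv2.drawContours(f,[max(cs,key=cv2.contourArea)],-1,255,-1)
    f=cv2.morphologyEx(f,cv2.MORPH_OPEN,cv2.getStructuringElement(cv2.MORPH_ELLIPSE,(31,31)))
    cs,_=cv2.findContours(f,cv2.RETR_EXTERNAL,cv2.CHAIN_APPROX_NONE); c=max(cs,key=cv2.contourArea)
    for z in(.02,.03,.035):
        P=np.array([plane(n,p[0],z)[:2] for p in c]); print(n,t,z,"ellipse",cv2.fitEllipse((P*1000).astype(np.float32)))
```

```text
scene centre/rim/bg 148 109
scene 121.25 0.02 ellipse ((577.2508544921875, 171.12594604492188), (196.42672729492188, 198.7816925048828), 147.22552490234375)
scene 121.25 0.03 ellipse ((581.9547119140625, 169.47605895996094), (193.75973510742188, 196.08273315429688), 147.22549438476562)
scene 121.25 0.035 ellipse ((584.3065795898438, 168.65110778808594), (192.4262237548828, 194.73324584960938), 147.2254638671875)
top centre/rim/bg 179 122
top 140.65 0.02 ellipse ((578.1978759765625, 170.067626953125), (196.6256103515625, 200.0076904296875), 178.69085693359375)
top 140.65 0.03 ellipse ((576.1130981445312, 168.07656860351562), (194.3935546875, 197.73724365234375), 178.6908721923828)
top 140.65 0.035 ellipse ((575.0706787109375, 167.08102416992188), (193.27752685546875, 196.60202026367188), 178.69085693359375)
```

The rim now fits: a diameter of about 198 mm centred at (0.578, 0.1705). That is 125.5 mm from the handle (nominal 125), with a heading of about -0.01 rad. I'll approach now and stop just above the handle.

Run:
```python
from bench import *
import numpy as np, cv2
np.set_printoptions(precision=4,suppress=True)
yaw=np.pi/2-.01
move_to([.452,.1718,.40],[np.pi,0,yaw])
move_linear([.452,.1718,.29],rate=.15)
s=read_state(); print(s['time'],s['ee_pos'],s['ee_rot'],s['contact_force'])
for n in("scene","top"): cv2.imwrite(f"pics/{n}1.png",camera(n)[:,:,::-1])
a=cv2.imread("pics/scene1.png")[90:240,260:420]
cv2.imwrite("pics/z1.png",cv2.resize(a,None,fx=4,fy=4))
```

```text
3.6583 [0.4523 0.1718 0.2907] [ 3.1407 -0.0002  1.5606] [ 1.0641  0.3588 -0.0007]
```

View pics/z1.png

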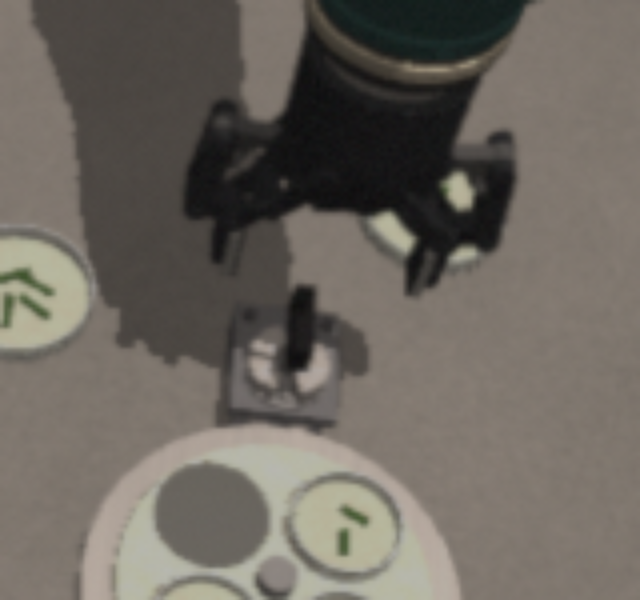

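The open fingers straddle the bar: tips at about (317,157) and (364,161), bar at (335,172). Nothing is in the way, so I'll go down, close, and check the forces.

Run:
```python
from bench import *
import numpy as np, cv2
np.set_printoptions(precision=4,suppress=True)
def p(t):
    s=read_state(); print(t,round(s['time'],2),s['ee_pos'],s['ee_rot'],s['contact_force'],s['torque'],round(s['opening'],4))
move_linear([.452,.1718,.237],rate=.08); p("down")
gripper_close(); p("closed"); dwell(.2); p("closed")
for n in("scene","top"): cv2.imwrite(f"pics/{n}2.png",camera(n)[:,:,::-1])
a=cv2.imread("pics/scene2.png")[120:220,280:400]
cv2.imwrite("pics/z2.png",cv2.resize(a,None,fx=5,fy=5))
```

```text
down 4.57 [0.4522 0.1718 0.2374] [ 3.1411 -0.0001  1.5608] [ 0.6975 -0.2059 -0.5954] [0.0529 0.0109 0.0204] 0.0856
closed 5.23 [0.452  0.1719 0.2372] [ 3.1413 -0.0005  1.5609] [-0.8343  1.1027  3.5195] [0.4256 0.2129 0.0226] 0.011
closed 5.43 [0.4521 0.1719 0.2372] [ 3.1413 -0.0005  1.5609] [-0.7492  1.5481  4.8731] [0.4551 0.2582 0.0303] 0.0106
```

View pics/z2.png

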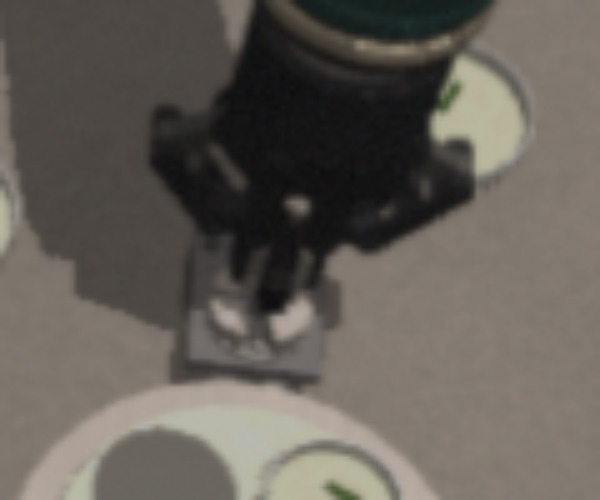

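The grip is good: the opening stopped at about 11 mm and the side force is only 1.5 N. Next I'll pull up 20 mm, check the spring force, and twist in steps.

Run:
```python
from bench import *
import numpy as np, cv2
np.set_printoptions(precision=3,suppress=True)
def p(t):
    s=read_state(); print(t,round(s['time'],2),s['ee_pos'],s['ee_rot'][2],s['contact_force'],s['torque'],round(s['opening'],4)); return s
move_linear([.452,.1718,.247],rate=.04); p("up10")
move_linear([.452,.1718,.257],rate=.04); s=p("up20")
y0=np.pi/2-.01
if np.linalg.norm(s['contact_force'])<30:
    for t in(.15,.4,.8,1.2):
        move_linear([.452,.1718,.257],[np.pi,0,y0-t]); s=p(f"twist{t}")
        if np.linalg.norm(s['contact_force'])>50: print("stop"); break
for n in("scene","top"): cv2.imwrite(f"pics/{n}3.png",camera(n)[:,:,::-1])
a=cv2.imread("pics/scene3.png")[120:220,280:400]
cv2.imwrite("pics/z3.png",cv2.resize(a,None,fx=5,fy=5))
```

```text
up10 5.93 [0.452 0.172 0.247] 1.5608539716853997 [ 1.583  3.932 -8.889] [ 0.836 -0.325 -0.009] 0.0111
up20 6.33 [0.452 0.172 0.257] 1.5608126552778208 [ 0.94   3.704 -9.237] [ 0.886 -0.336 -0.029] 0.0106
twist0.15 6.63 [0.452 0.172 0.257] 1.4140958374836774 [ 1.621  3.712 -9.603] [ 0.943 -0.33  -0.021] 0.0109
twist0.4 7.03 [0.452 0.172 0.257] 1.1661827044803585 [ 1.404  4.03  -9.979] [ 0.933 -0.274  0.004] 0.0112
twist0.8 7.58 [0.452 0.172 0.257] 0.7657481053877067 [ 0.574  3.449 -9.979] [ 0.799 -0.122  0.005] 0.0112
twist1.2 8.13 [0.452 0.172 0.257] 0.3653352745063374 [ 0.206  2.595 -9.349] [ 0.717  0.041 -0.009] 0.0104
```

View pics/z3.png

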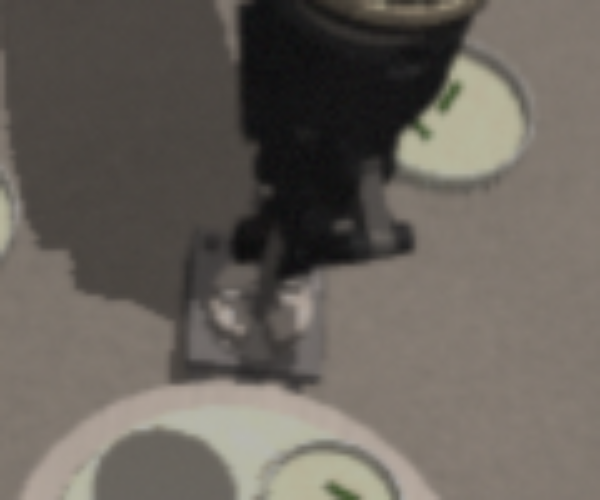

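The downward pull of about 9 N fits the spring, and the twist met no resistance, so the plunger is out. I'll let it down to the notch, watching the force for a change at a lift of about 10 mm.

Run:
```python
from bench import *
import numpy as np, cv2
np.set_printoptions(precision=3,suppress=True)
def p(t):
    s=read_state(); print(t,round(s['time'],2),s['ee_pos'],s['ee_rot'][2],s['contact_force'],round(s['opening'],4)); return s
for z in(.252,.249,.248,.247,.246,.2455):
    move_linear([.452,.1718,z],rate=.03); s=p(z)
    if s['contact_force'][2]>0: break
let_go(); dwell(.2); s=p("open")
cv2.imwrite("pics/scene4.png",camera("scene")[:,:,::-1])
move_linear([.452,.1718,.33],rate=.1); p("up")
for n in("scene","top"): cv2.imwrite(f"pics/{n}5.png",camera(n)[:,:,::-1])
a=cv2.imread("pics/scene5.png")[120:220,280:400]
cv2.imwrite("pics/z5.png",cv2.resize(a,None,fx=5,fy=5,interpolation=cv2.INTER_NEAREST))
```

```text
0.252 8.55 [0.452 0.172 0.252] 0.361428104429828 [-1.246  3.064 -7.717] 0.0107
0.249 8.8 [0.452 0.172 0.249] 0.3609260195662862 [-0.828  2.804 -8.125] 0.0112
0.248 9.05 [0.452 0.172 0.248] 0.36080099013530265 [-1.102  2.821 -7.93 ] 0.011
0.247 9.3 [0.452 0.172 0.247] 0.3608616158256659 [-2.047  1.92  -3.563] 0.0114
0.246 9.55 [0.452 0.172 0.247] 0.3608808000357342 [-7.548  1.422 12.426] 0.011
open 10.46 [0.452 0.172 0.246] 0.36079256063545984 [ 0.103 -0.129  0.048] 0.0854
up 11.5 [0.452 0.172 0.329] 0.3607659246506205 [-0.593  0.389 -0.204] 0.0854
```

View pics/z5.png

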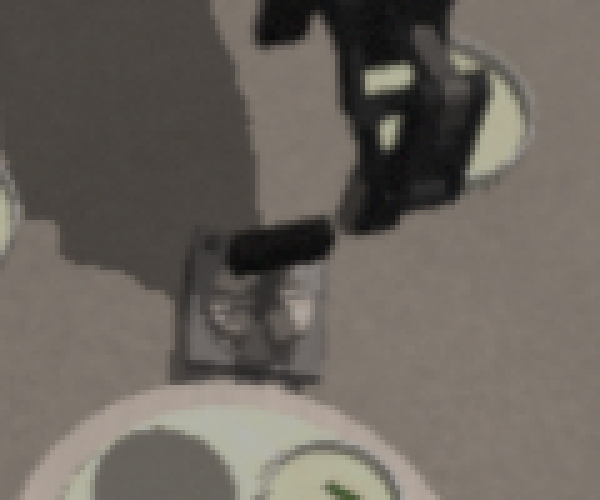

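The force changed sign at a lift of 10 mm, so the pin is seated in the notch. After release, the bar stays across the collar at about (336,169). I'll retreat and check its height, its angle and the board's plunger in both views.

Run:
```python
from bench import *
import numpy as np, cv2
from h import *
np.set_printoptions(precision=4,suppress=True)
s=read_state()
move_linear([.452,.1718,.40],rate=.15)
movej([-1.0]+list(read_state()['joint_positions'][1:]))
dwell(.3)
s=read_state(); print(s['time'],s['contact_force'])
C={}
for n,(x0,y0,x1,y1) in(("scene",(315,155,360,187)),("top",(165,205,198,232))):
    im=camera(n)[:,:,::-1].copy(); cv2.imwrite(f"pics/{n}6.png",im)
    m=np.zeros(im.shape[:2],np.uint8); m[y0:y1,x0:x1]=im[y0:y1,x0:x1].max(2)<50
    k,l,st,c=cv2.connectedComponentsWithStats(m); i=1+st[1:,4].argmax(); print(n,st[i],c[i]); C[n]=c[i]
    cs,_=cv2.findContours((l==i).astype(np.uint8),cv2.RETR_EXTERNAL,cv2.CHAIN_APPROX_NONE); r=cv2.fitLine(cs[0],cv2.DIST_L2,0,.01,.01).ravel()
    a,b=[plane(n,r[2:]+t*r[:2],.09) for t in(-8,8)]; print("bar angle deg",np.degrees(np.arctan2(*(b-a)[1::-1])))
    o=cv2.imread(f"pics/{n}0.png"); b=(slice(165,210),slice(145,190)) if n=="scene" else (slice(170,215),slice(322,362))
    print("tilt plunger change max",np.abs(im[b].astype(int)-o[b]).max(), np.abs(im[b].astype(int)-o[b]).mean())
print(tri(C["scene"],C["top"]))
a=cv2.imread("pics/scene6.png")[150:210,140:360]; b=cv2.imread("pics/top6.png")[170:245,150:370]
cv2.imwrite("pics/z6.png",np.vstack([cv2.resize(x,(790,int(x.shape[0]*790/220)),interpolation=cv2.INTER_NEAREST) for x in(a,b)]))
```

```text
14.475 [ 0.5292 -0.634  -0.0452]
scene [326 164  21  12 158] [335.519  169.1772]
bar angle deg 114.9489660623143
tilt plunger change max 8 1.5675720164609053
top [169 212  21  11 121] [179.2645 217.5785]
bar angle deg -70.84785436019533
tilt plunger change max 18 2.4864814814814813
(array([0.4524, 0.1723, 0.0902]), np.float64(0.0007051087013316695))
```

View pics/z6.png

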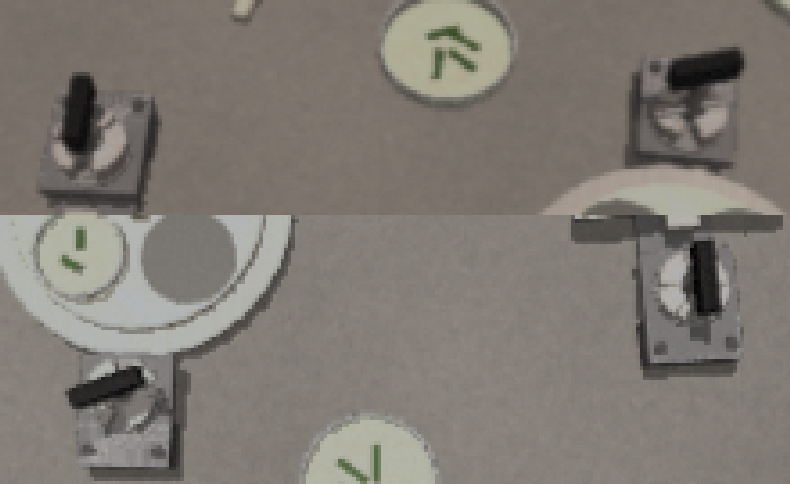

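Both views put the twist at about 65–71°, and the board's plunger is unchanged. The lift triangulates to about 13 mm (0.0769 to 0.0902), where touch said 10 mm. Ridge height would be 14 mm, so I'll check this against the bar's pixel extents before handing in.

Run:
```python
import numpy as np, cv2
from h import *
np.set_printoptions(precision=1,suppress=True)
boxes={}
for k,th in((0,0),(6,0)):
  for n,(x0,y0,x1,y1) in(("scene",(315,155,360,187)),("top",(165,205,198,232))):
    im=cv2.imread(f"pics/{n}{k}.png"); m=np.zeros(im.shape[:2],np.uint8); m[y0:y1,x0:x1]=im[y0:y1,x0:x1].max(2)<60
    q,l,st,c=cv2.connectedComponentsWithStats(m); i=1+st[1:,4].argmax(); print(n,k,"seen x %d-%d y %d-%d"%(st[i,0],st[i,0]+st[i,2],st[i,1],st[i,1]+st[i,3]))
    for lift in ((0,) if k==0 else (.010,.014)):
      a=-.01-(1.2 if k else 0); ux=np.array([np.cos(a),np.sin(a),0]);uy=np.array([-ux[1],ux[0],0])
      P=[np.array([.4522,.1718,.08+lift])+sx*.022*ux+sy*.006*uy+[0,0,sz*.01] for sx in(-1,1) for sy in(-1,1) for sz in(-1,1)]
      u=project(n,P)+.5; print("   lift",lift,"pred x",u[:,0].min(),u[:,0].max(),"y",u[:,1].min(),u[:,1].max())
```

```text
scene 0 seen x 330-339 y 162-184
   lift 0 pred x 330.7433449323904 338.5989448033924 y 160.79176930075204 183.8237842898108
top 0 seen x 177-186 y 208-229
   lift 0 pred x 176.5527595413634 185.01070741921322 y 207.87704739922012 229.03823148525998
scene 6 seen x 326-347 y 164-183
   lift 0.01 pred x 323.96615364350293 347.42162633364325 y 162.59465581673012 176.5914891535115
   lift 0.014 pred x 324.2776853504428 347.8383824535972 y 161.48520831647448 175.5460045674033
top 6 seen x 169-190 y 212-224
   lift 0.01 pred x 168.0678786513621 191.3609611348463 y 211.57693986444383 224.69742830561836
   lift 0.014 pred x 167.59976282214103 191.0163221624373 y 211.40587178113677 224.59324052296037
```

With the bar at rows 164–176 in the scene view, a lift of 10 mm (predicted 162.6–176.6) fits better than 14 mm (161.5–175.5). The touch result also says 10 mm, and the twist is well past the ridge. I'm handing it in.

Run:
```python
from bench import *
print(hand_in())
```

```text
the job is handed in; nothing more can be done
None
```

The turntable's plunger is out of its slot and resting in the notch, and I've handed the job in. I gripped its T-handle at (0.452, 0.172), pulled it up 20 mm, twisted it 1.2 rad clockwise and let it down. I then released it and moved the arm clear. The clock read about 14.5 s at the last reading before hand-in, and no verdict is reported.

**Checks that agreed**
- **Lift by touch:** the downward pull was 8–10 N while raised. It reversed at a lift of about 10 mm on the way down, which is the notch height.
- **Twist:** the bar's angle measured about 71° in the top view and about 65° in the scene view, both well past the 0.75 rad (43°) needed.
- **Board's plunger:** the pictures before and after show no visible change, and the arm never went near it.
- **Arm:** it ended clear of everything, with external force under 1 N.

**Check that disagreed:** triangulating the bar's centre gave a lift of about 13 mm instead of 10 mm. I put this down to different sides of the bar being visible before and after. The bar's extent in the scene view fitted 10 mm better than the 14 mm ridge height, but only by about one pixel, so the touch result is the stronger evidence.

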